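Open the dial lock and hold it up

TASK

The sample cupboard's dial lock sits in its stand. Turn its dial counter-clockwise, notch by notch, until the white pointer clicks in at the red arrow, then draw the shackle fully out while the lock still sits in its stand, and finally lift the open lock out and finish holding it up, still and level, its underside at least 12 cm above the table. Do not lift the lock out of the stand before it is open, and leave the timer, the label roll and the dropper bottle where they stand.

Things in the scene. Friction and masses are not known exactly. Their poses are not given: they have to be found in the camera images.
- stand: Grey tray-like lock stand fixed to the table, 129 x 73 x 20 mm; origin at the centre of its underside, on the table. Its pocket is 115 x 59 mm with a floor 6 mm above the table; the rim is 20 mm above the table. Open at the top.
- lock: Loose brass lock, a block 112 x 56 x 34 mm (x, y, z), about 0.45 kg in all, lying in the stand's pocket with 1.5 mm play all round, so its top face is 40 mm above the table. Origin at the centre of its underside; z up, x along its length. The dial stands on its top at x = -28 mm, the shackle at x = +30 mm, near the centre of mass.
- dial_grip (a point): Point on the dial's axis, 27 mm above the lock's top face, a good height for the middle of the finger pads. The dial is a round black knurled knob 36 mm across whose top is 34 mm above the lock's top face, with a steel skirt 47 mm across and 4 mm high round its foot. It turns about the vertical axis.
- dial_pointer (a point): End of the dial's white pointer line, on the skirt 22 mm from the dial's axis. The line runs over the knob's top and side; it turns with the dial.
- red_mark (a point): Tip of the red arrow on the lock's top face, on the +x side of the dial (towards the shackle), 27 mm from the dial's axis. The lock opens with the white pointer at this arrow.
- dial (a joint): Dial angle in rad: 0 when the pointer is at the red arrow, negative at the start (-0.7 to -1.4); it grows as the dial turns counter-clockwise seen from above. A spring clicks into a notch every 20 degrees (0.35 rad), with one notch at 0, and draws the dial into the nearest notch when it is let go; passing a click takes about 0.06 N m. Stops at -1.62 and +0.3. The shackle is freed only within about 0.15 rad of 0.
- shackle (a joint): How far the shackle is drawn up out of the lock, in m: 0 shut, 0.018 fully out, where it stops. It slides straight up (the lock's z) with about 1 N of friction and stays where it is left. At a wrong dial position it moves only 1 to 3 mm before it is blocked, and pulling on then lifts the lock.
- shackle_crown (a point): Middle of the shackle's straight top bar. The shackle is an upright U of 8 mm round steel bar whose top bar lies along the lock's y; legs 38 mm apart (centre lines), top bar's centre 52 mm above the lock's top face when shut, 30 mm of free width between the legs below it. The centre of the shackle is 58 mm from the dial's axis. Strong enough to lift the whole lock by.
- timer: White square digital timer, 64 x 64 x 20 mm, behind the stand; origin at the centre of its underside. Leave it alone.
- label_roll: Roll of white labels, 63 mm across, 25 mm high, to the right of the stand; origin at the centre of its underside. Leave it alone.
- dropper_white: Small upright dropper bottle with a white cap, 20 mm across, 64 mm high, behind and to the right of the stand; origin at the centre of its underside. Leave it alone.
Things that resemble listed ones, but are neither listed nor needed, are in the scene too. There is more than one size of the lock; the job needs the smaller.

How it is judged:
By the outcome, as a careful person would: the job done as asked, in the order asked, and still so for the second after the job is handed in, while the arm keeps its last pose, push and grip.
It also fails if it takes over 64 s, if anything falls off the work surface, if the arm or the gripper's body presses on something with over 40 N, if the wrist force passes 120 N, or if a joint passes its speed limit or range.

ROBOT

A 6-joint arm with a two-finger parallel gripper is mounted at the origin on a cart in front of the work surface, level with it; the furniture and walls round the work are solid. World frame = base frame: x ahead of the robot, y to its left, z up, the work surface at z = 0. Lengths are in m, angles in rad, forces in N, time in s.
With the tool pointing down it reaches from about 0.25 to 0.8 m from the base axis. Payload 8.5 kg.
Tool frame: the origin (TCP) lies between the finger pads; the fingertips stand 8 mm ahead of it and the grasp point (between the pads) lies 11 mm behind it; z points along the fingers, y is the line along which they close (so a half turn about z gives the same grasp; the last joint's range is limited). The gripper opens to 85 mm and grips with 20 to 120 N. Pads are 22 mm wide; open, the fingers measure 114 mm over their backs; the gripper's body (76 mm by 85 mm) begins 54 mm behind the grasp point. The pads swing forward as they close: fully open they stand 13 mm farther back than shut.
Start: joints at [1.271, 0.238, -0.013, 1.319, 0, 1.571], TCP at [0.155, 0.502, 0.239] pointing down, gripper open.
Joint ranges: [-2.66, 2.66], [-1.03, 1.9], [-1.14, 1.46], [-1.82, 2.27], [-1.45, 1.34], [-3.14, 3.14]. Speed limits (rad/s): [2.22, 2.22, 2.79, 3.14, 3.14, 3.14].

INTERFACE

Orientations are given as a unit quaternion [w, x, y, z].
In Python, from workcell import readout, vision, job gives the robot as it stands.
- The arm moves only by the tool apply_moves, never from a script. Its argument "moves" is a list of rows, each a list of 5 numbers: the shift along the tool's x, y, z in mm, then the turn about the tool's z in degrees, then the gripper command: -1 is shut, 1 is fully open, values between are in proportion. In form: [[x, y, z, turn, jaw], ...]. A call has 1 to 12 rows; each row shifts and turns the commanded pose from where the row before left it, along the tool's axes as they then stand; what a row does not reach is not made up. A row lasts 1/8 s, in which the tool goes at most 62.5 mm and 10.7 degrees, less where a joint would pass 70% of its speed; a pose out of reach is approached as far as the arm can. A call with a gripper value outside its range is refused whole. The fingers move at their own pace and stop on an object; the grip force is fixed at half the most. Time passes only in rows, so rows that do not move let the fingers close. It gives the time, the measured TCP pose, the force, the opening and the grip force at its end, in the units of the state.
- readout.sense(): the state, without advancing time (a new reading comes with each control period).
- vision.read_camera(name): name is "scene" or "side" or "wrist"; returns the picture (384x512x3 uint8, red, green, blue); there is no depth.
- vision.camera_info(name): a dict with "fx", "fy", "cx", "cy" (pixels), "eye" and "orientation" of the camera in the world. Camera axes: x right, y up, looking along -z (the intrinsics and any distortion apply to the point x, -y, -z); pixel columns grow to the right and rows downward; lengths in m; the calibration is good to about 2 mm. A picture is of the moment at which its call begins: read the wrist's pose just before it. camera_info takes no time and is no camera call; for the wrist camera it gives the pose at the moment of the call.
- job.job_done(): hands the job in; it is judged then, once.
The state is a dict: "t": time; "qpos": joint angles; "joint_vel": joint speeds; "tau": joint torques, N m; "tool_pos": TCP position; "tcp_rot": TCP orientation; "contact_force": force on the tool from outside, world axes, zero at the start; "moment": the same for the moment, N m; "finger_gap": finger opening in m; "gripper_force": force on a finger pad.
Only numpy, scipy, OpenCV 4.12 (cv2) and the standard library are available. Lean on these libraries where they do the work, as an engineer would, in place of code of your own. Each camera call takes 0.05 s, during which the arm holds its last target. There are 200 camera calls.

## Working session

There is one attempt and no reset: what is moved stays moved. The work goes in short steps, Python scripts to look and compute and a tool call to move; the robot and the scene stay as the last step left them, time stands still between calls to the robot, and variables do not carry over. Pictures are saved under pics/ and viewed, at most 13 in all, crops included, and the job is handed in when it is done.

Besides the shell and the picture viewer there is one more tool, called after "Call:" as a command line: name --pt "numbers of a row" for each row, then --argument value for the rest. apply_moves: Moves the arm, as the interface text tells. Its arguments: {"type":"object","properties":{"moves":{"type":"array","items":{"type":"array","items":{"type":"number"}}}},"required":["moves"]}

```bash
mkdir -p pics; python3 - <<'E'
from workcell import readout, vision
import cv2,numpy as np
s=readout.sense();print(s)
ims=[]
for n in ["scene","side"]:
    im=vision.read_camera(n);print(n,vision.camera_info(n))
    cv2.imwrite(f"pics/{n}0.png",im[:,:,::-1])
im=vision.read_camera("wrist");cv2.imwrite("pics/wrist0.png",im[:,:,::-1]);print(vision.camera_info("wrist"))
E
```

```text
{'t': 0.0, 'qpos': array([ 1.27100933e+00,  2.38759813e-01, -1.42454523e-02,  1.31918703e+00,
        1.16680030e-05,  1.57078419e+00]), 'joint_vel': array([ 6.76642285e-04, -9.88679276e-04, -1.16166463e-03, -2.33319442e-04,
        9.14072089e-05,  7.28752764e-04]), 'tau': array([ 4.24071777e-04, -5.38779974e+01,  3.46440554e+01,  1.82332518e-02,
        5.23150845e-05, -2.09315590e-05]), 'tool_pos': array([0.15492124, 0.50120819, 0.23869204]), 'tcp_rot': array([-1.10004506e-04,  1.49326793e-01,  9.88787653e-01, -6.89284411e-04]), 'contact_force': array([ 0.41739677, -0.12159481,  0.25006122]), 'moment': array([ 3.71005770e-03,  1.61969253e-02, -3.63311638e-05]), 'gripper_force': 0.0, 'finger_gap': 0.08534276493482051}
scene {'fx': 481.9198736350295, 'fy': 481.9198736350295, 'cx': 249.58437611782378, 'cy': 192.62327676626893, 'eye': array([-0.29843935, -0.68548102,  0.60632044]), 'orientation': array([ 0.72868939,  0.44653133, -0.26145319, -0.44862431])}
side {'fx': 421.2182318229951, 'fy': 421.2182318229951, 'cx': 255.643610654478, 'cy': 198.59907781020402, 'eye': array([ 0.47747367, -1.02875947,  0.3908274 ]), 'orientation': array([ 0.8258159 ,  0.56103389, -0.03947945, -0.04135761])}
{'fx': 275.30837400923645, 'fy': 275.30837400923645, 'cx': 254.1088420420757, 'cy': 192.40925127447156, 'eye': array([0.09024958, 0.52128196, 0.37391416]), 'orientation': array([ 0.79696411, -0.11057286, -0.08112018,  0.58825281])}
```

View pics/scene0.png

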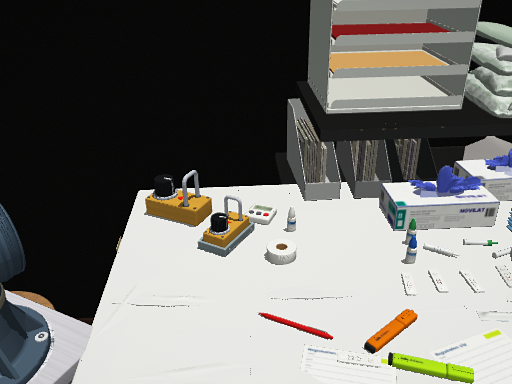

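View pics/side0.png

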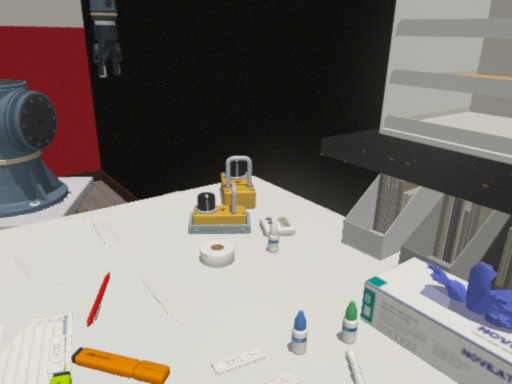

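The lock in the grey stand is at scene (226,232) and side (220,218). The look-alike is the larger lock without a stand at scene (179,203) and side (238,188). I choose the one in the stand and check it in a close crop.

```bash
python3 - <<'E'
import cv2,numpy as np
a=cv2.imread("pics/scene0.png")[185:260,190:310]
b=cv2.imread("pics/side0.png")[150:240,180:300]
a=cv2.resize(a,None,fx=6,fy=6,interpolation=cv2.INTER_CUBIC)[:, :660]
b=cv2.resize(b,None,fx=5,fy=5,interpolation=cv2.INTER_CUBIC)
cv2.imwrite("pics/c1.png",a);cv2.imwrite("pics/c2.png",b)
E
```

```text
(no output)
```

View pics/c1.png

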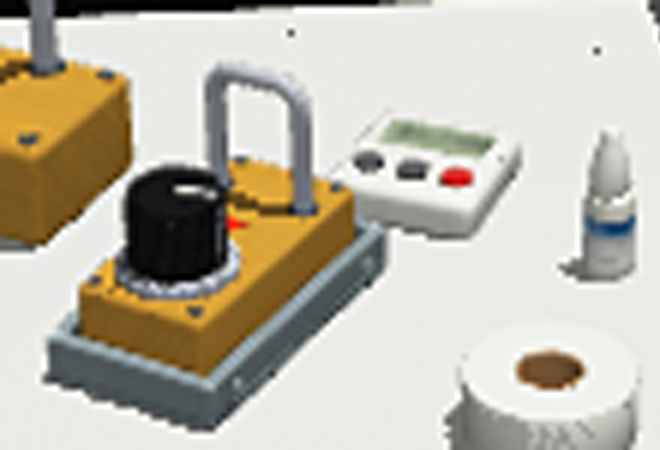

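View pics/c2.png

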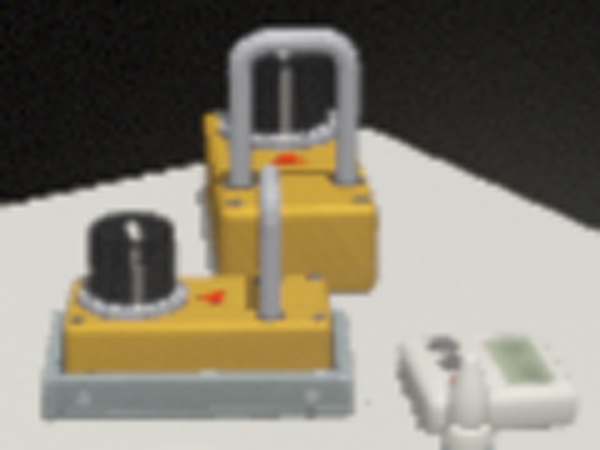

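The crops show the small lock in its stand (in the crop coordinates: dial top at scene (178,183), shackle crown at (258,80); dial top at side (132,222)). The white pointer faces the side camera, so the dial is at about -1.2 rad. Next I fit the pose.

```bash
cat > h.py <<'E'
import numpy as np
from scipy.spatial.transform import Rotation as R
from scipy.optimize import least_squares
from workcell import readout, vision
def proj(ci,P):
    q=ci["orientation"];r=R.from_quat([q[1],q[2],q[3],q[0]])
    c=r.inv().apply(np.atleast_2d(P)-ci["eye"])
    return np.c_[ci["cx"]+ci["fx"]*c[:,0]/-c[:,2], ci["cy"]-ci["fy"]*c[:,1]/-c[:,2]]
def lockw(p,L): # p=x,y,yaw ; L lock frame mm, z from table
    L=np.array(L,float)/1000;c,s=np.cos(p[2]),np.sin(p[2])
    return np.c_[p[0]+c*L[:,0]-s*L[:,1],p[1]+s*L[:,0]+c*L[:,1],L[:,2]]
def fit(obs,p0=(0.2,0.4,0.)):
    f=lambda p:np.concatenate([(proj(ci,lockw(p,L))-px).ravel() for ci,L,px in obs])
    return least_squares(f,p0,loss='soft_l1')
E
python3 - <<'E'
from h import *
sc=vision.camera_info("scene");sd=vision.camera_info("side")
o1=(sc,[[-56,28,40],[-56,-28,40],[56,-28,40],[-28,0,74],[30,0,92]],(np.array([[80,290],[203,325],[353,192],[178,183],[258,80]])+.5)/6-.5+[190,185])
o2=(sd,[[-56,-28,40],[56,-28,40],[-28,0,74],[-1,0,40]],(np.array([[67,325],[330,322],[132,222],[197,297]])+.5)/5-.5+[180,150])
for o in ([o1],[o2],[o1,o2]):
    r=fit(o,(0.35,0.3,0));print(r.x.round(4),np.degrees(r.x[2]).round(1),r.fun.round(1))
p=r.x
print("dial",lockw(p,[[-28,0,67]]),"shackle",lockw(p,[[30,0,92]]))
# pointer in side: 
import math
for a in np.arange(-1.62,-.5,.175):
    print(round(a,2),((proj(sd,lockw(p,[[-28+18*math.cos(a),18*math.sin(a),74],[-28+22*math.cos(a),22*math.sin(a),44]]))-[180,150])*5).round(0).tolist(),((proj(sc,lockw(p,[[-28+18*math.cos(a),18*math.sin(a),74]]))-[190,185])*6).round(0).tolist())
# TCP & wrist cam offset
s=readout.sense();q=s["tcp_rot"];T=R.from_quat([q[1],q[2],q[3],q[0]]);print(T.as_matrix().round(3))
print(T.inv().apply(vision.camera_info("wrist")["eye"]-s["tool_pos"]))
# timer etc
E
```

```text
[ 0.4981 -0.2004 -0.0282] -1.6 [-0.8 -0.4  0.5  0.2  0.9 -1.2 -0.2  1.3 -0.2 -0.1]
[ 0.5007 -0.2012 -0.0448] -2.6 [-0.9 -0.1  0.9 -0.1 -0.1  0.1  0.1 -0.1]
[ 0.4999 -0.1999 -0.0309] -1.8 [-0.5 -0.9  0.6 -0.2  1.1 -1.5 -0.   0.8  0.  -0.5 -1.2 -0.2  0.6 -0.5
 -0.5 -0.1 -0.3 -0.3]
dial [[ 0.47188453 -0.19902778  0.067     ]] shackle [[ 0.52985678 -0.20082185  0.092     ]]
-1.62 [[124.0, 235.0], [125.0, 306.0]] [[216.0, 198.0]]
-1.44 [[132.0, 235.0], [135.0, 306.0]] [[220.0, 194.0]]
-1.27 [[139.0, 234.0], [144.0, 305.0]] [[223.0, 190.0]]
-1.1 [[147.0, 233.0], [152.0, 303.0]] [[225.0, 186.0]]
-0.92 [[153.0, 232.0], [160.0, 301.0]] [[225.0, 181.0]]
-0.74 [[159.0, 230.0], [167.0, 299.0]] [[223.0, 177.0]]
-0.57 [[164.0, 227.0], [173.0, 296.0]] [[220.0, 173.0]]
[[-0.955  0.295 -0.   ]
 [ 0.295  0.955 -0.001]
 [ 0.    -0.001 -1.   ]]
[ 0.06772669 -0.00016481 -0.13509411]
```

Call:
apply_moves --pt "-25.5 -28.8 0 0 0.3" --pt "-25.5 -28.8 0 0 0.3" --pt "-25.5 -28.8 0 0 0.3" --pt "-25.5 -28.8 0 0 0.3" --pt "-25.5 -28.8 0 0 0.3" --pt "-25.5 -28.8 0 0 0.3" --pt "-25.5 -28.8 0 0 0.3" --pt "-25.5 -28.8 0 0 0.3" --pt "-25.5 -28.8 0 0 0.3" --pt "-25.5 -28.8 0 0 0.3" --pt "-25.5 -28.8 0 0 0.3" --pt "-25.5 -28.8 0 0 0.3"

```text
t: 1.65
tool_pos: [0.3456, 0.0798, 0.2393]
tcp_rot: [0.0, 0.149, 0.989, 0.0]
contact_force: [0.0, 1.0, -0.8]
finger_gap: 0.0553
gripper_force: 0.0
```

Call:
apply_moves --pt "-25.5 -28.8 0 0 0.3" --pt "-25.5 -28.8 0 0 0.3" --pt "-25.5 -28.8 0 0 0.3" --pt "-25.5 -28.8 0 0 0.3" --pt "-25.5 -28.8 0 0 0.3" --pt "-25.5 -28.8 0 0 0.3" --pt "-25.5 -28.8 0 0 0.3" --pt "-25.5 -28.8 0 0 0.3"

```text
t: 2.65
tool_pos: [0.4724, -0.2006, 0.2391]
tcp_rot: [-0.0, 0.149, 0.989, 0.0]
contact_force: [0.0, 1.1, -0.5]
finger_gap: 0.0557
gripper_force: 0.0
```

Call:
apply_moves --pt "0 0 0 10 0.3" --pt "0 0 0 10 0.3" --pt "0 0 0 10 0.3" --pt "0 0 0 10 0.3" --pt "0 0 0 10 0.3" --pt "0 0 0 10 0.3" --pt "0 0 0 10 0.3" --pt "0 0 0 10 0.3" --pt "0 0 0 10 0.3" --pt "0 0 0 10 0.3" --pt "0 0 0 10 0.3" --pt "0 0 0 10 0.3"

```text
t: 4.15
tool_pos: [0.472, -0.1993, 0.2391]
tcp_rot: [-0.0, 0.932, 0.362, -0.0]
contact_force: [-0.2, 0.5, -0.2]
finger_gap: 0.0555
gripper_force: 0.0
```

```bash
python3 - <<'E'
from h import *
import cv2
s=readout.sense();print(s["t"],s["qpos"].round(3),s["tool_pos"],s["finger_gap"])
q=s["tcp_rot"];print(R.from_quat([q[1],q[2],q[3],q[0]]).as_matrix().round(4))
ci=vision.camera_info("wrist");im=vision.read_camera("wrist")
np.save("ci1.npy",ci,allow_pickle=True)
cv2.imwrite("pics/w1.png",cv2.resize(im[:,:,::-1],None,fx=1.5,fy=1.5,interpolation=cv2.INTER_CUBIC))
p=[.4999,-.1999,-.0309]
print((proj(ci,lockw(p,[[-28,0,74],[30,0,92],[-56,28,40],[-56,-28,40],[56,-28,40],[56,28,40],[-1,0,40]]))*1.5).round(0).tolist())
E
```

```text
4.15 [-0.399  0.217 -0.042  1.312 -0.     2.   ] [ 0.47201902 -0.19931645  0.23907101] 0.05551920577351541
[[ 7.374e-01  6.755e-01 -6.000e-04]
 [ 6.755e-01 -7.374e-01  1.000e-04]
 [-3.000e-04 -5.000e-04 -1.000e+00]]
[[379.0, 269.0], [439.0, 215.0], [332.0, 260.0], [380.0, 305.0], [478.0, 209.0], [430.0, 158.0], [403.0, 236.0]]
```

View pics/w1.png

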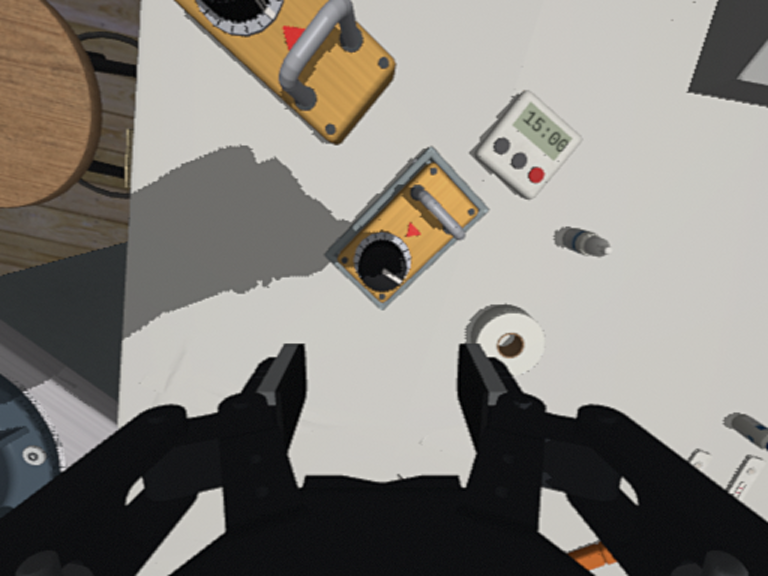

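The wrist view shows the lock where predicted: dial top near (381,265), crown near (439,212), arrow tip near (405,235), and pointer line running to (400,282). Refining with these.

```bash
python3 - <<'E'
from h import *
import cv2
im=cv2.imread("pics/w1.png")[140:320,310:510]
cv2.imwrite("pics/w1c.png",cv2.resize(im,None,fx=3,fy=3,interpolation=cv2.INTER_CUBIC))
E
```

```text
(no output)
```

View pics/w1c.png

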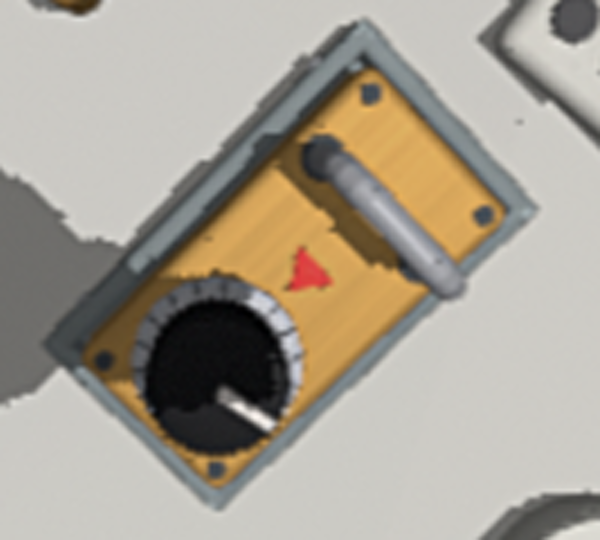

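```bash
python3 - <<'E'
from h import *
ci=np.load("ci1.npy",allow_pickle=True).item()
conv=lambda a:((np.array(a,float)/3+[310,140])+.5)/1.5-.5
L=[[56,28,40],[56,-28,40],[-56,-28,40],[-56,28,40],[64.5,36.5,20],[64.5,-36.5,20],[-64.5,-36.5,20],[-64.5,36.5,20],[30,0,94],[-28,0,74],[-1,0,40]]
px=[[368,68],[508,212],[218,488],[82,350],[366,20],[538,212],[218,508],[45,343],[398,225],[218,382],[288,290]]
o3=(ci,L,conv(px))
r=fit([o3],(.5,-.2,-.03));print(r.x.round(4),np.degrees(r.x[2]),r.fun.round(1))
p=r.x
print("dial",lockw(p,[[-28,0,67]]),"shackle",lockw(p,[[30,0,92]]))
w=np.array(p)
for a in (-1.4,-1.05,-.7): print(a,((proj(ci,lockw(p,[[-28,0,74],[-28+18*np.cos(a),18*np.sin(a),74]]))+.5)*1.5-.5-[310,140]).round(1)*3)
E
```

```text
[ 0.5016 -0.2015 -0.0481] -2.758203591772527 [ 1.  -2.7  1.6  0.1 -0.4  1.5 -2.1  1.5 -0.2 -1.8  0.7 -1.2 -0.5  1.
 -1.4 -0.1  0.8  0.4 -0.2  0.6 -0.1 -0.4]
dial [[ 0.47360416 -0.20019693  0.067     ]] shackle [[ 0.53153696 -0.20298796  0.092     ]]
-1.4 [[217.2 384.9]
 [275.7 425.7]]
-1.05 [[217.2 384.9]
 [286.8 403.8]]
-0.7 [[217.2 384.9]
 [289.5 379.2]]
```

Call:
apply_moves --pt "0.6 1.7 25 0 0.3" --pt "0 0 25 0 0.3" --pt "0 0 25 0 0.3" --pt "0 0 25 0 0.3" --pt "0 0 25 0 0.3" --pt "0 0 20 0 0.3" --pt "0 0 15 0 0.3" --pt "0 0 12 0 0.3" --pt "0 0 8 0 0.3" --pt "0 0 2 0 0.3" --pt "0 0 0 0 0.3"

```text
t: 5.58
tool_pos: [0.474, -0.2003, 0.0576]
tcp_rot: [0.0, 0.931, 0.365, 0.0]
contact_force: [-0.1, 0.3, -0.6]
finger_gap: 0.0553
gripper_force: 0.0
```

Call:
apply_moves --pt "0 0 0 0 0" --pt "0 0 0 0 -0.15" --pt "0 0 0 0 -0.3" --pt "0 0 0 0 -0.3" --pt "0 0 0 0 -0.3"

```text
t: 6.2
tool_pos: [0.4737, -0.2001, 0.0579]
tcp_rot: [0.0, 0.931, 0.365, 0.0]
contact_force: [-2.8, 1.6, 5.6]
finger_gap: 0.0343
gripper_force: 59.3
```

Call:
apply_moves --pt "0 0 0 -5 -0.3" --pt "0 0 0 -8 -0.3" --pt "0 0 0 -8 -0.3" --pt "0 0 0 -8 -0.3" --pt "0 0 0 -8 -0.3" --pt "0 0 0 -8 -0.3" --pt "0 0 0 -8 -0.3" --pt "0 0 0 -8 -0.3" --pt "0 0 0 -8 -0.3" --pt "0 0 0 -7 -0.3" --pt "0 0 0 -4 -0.3" --pt "0 0 0 0 -0.3"

```text
t: 7.7
tool_pos: [0.4721, -0.1997, 0.0579]
tcp_rot: [-0.001, 0.478, 0.878, -0.0]
contact_force: [-7.7, 3.4, 11.2]
finger_gap: 0.0342
gripper_force: 59.9
```

```bash
python3 - <<'E'
from h import *
import cv2
s=readout.sense();q=s["tcp_rot"];print(R.from_quat([q[1],q[2],q[3],q[0]]).as_matrix().round(3).tolist(),s["moment"],s["contact_force"],s["tool_pos"])
im=vision.read_camera("side")[150:240,180:300,::-1]
im2=vision.read_camera("scene")[185:260,190:290,::-1]
f=lambda a:cv2.resize(a,(400,300),interpolation=cv2.INTER_CUBIC)
cv2.imwrite("pics/t1.png",np.hstack([f(im),f(im2)]))
E
```

```text
[[-0.543, 0.84, -0.002], [0.84, 0.543, 0.001], [0.002, -0.002, -1.0]] [0.65206344 1.71681682 0.00776929] [-7.70556721  3.37987882 11.22983012] [ 0.4721243  -0.19969369  0.05787501]
```

View pics/t1.png

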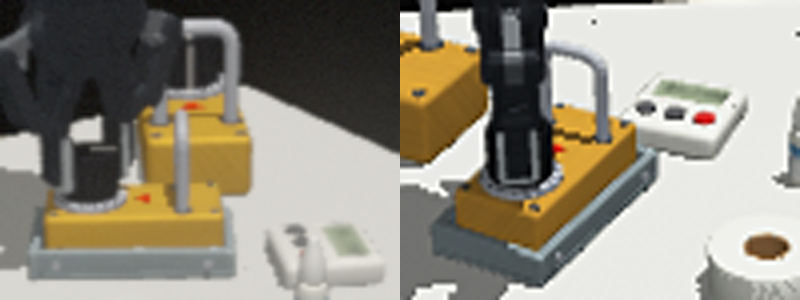

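The tool turned the full 80°, and the pointer line now points along +x at side crop (100,148). Release, rise and check from the wrist.

Call:
apply_moves --pt "0 0 0 0 0.1" --pt "0 0 0 0 0.2" --pt "0 0 0 0 0.2" --pt "0 0 -10 0 0.2" --pt "0 0 -25 0 0.2" --pt "0 0 -30 0 0.2" --pt "0 0 -30 0 0.2" --pt "0 0 -30 0 0.2" --pt "0 0 -25 0 0.2" --pt "0 0 0 0 0.2"

```text
t: 9.05
tool_pos: [0.4748, -0.2007, 0.2096]
tcp_rot: [0.002, 0.479, 0.878, 0.0]
contact_force: [0.6, 0.1, -1.0]
finger_gap: 0.0515
gripper_force: 0.0
```

```bash
python3 - <<'E'
from h import *
import cv2
s=readout.sense();print(s["tool_pos"],s["contact_force"],s["t"])
q=s["tcp_rot"];print(R.from_quat([q[1],q[2],q[3],q[0]]).as_matrix().round(4))
ci=vision.camera_info("wrist");im=vision.read_camera("wrist")
np.save("ci2.npy",ci,allow_pickle=True)
p=[.5016,-.2015,-.0481]
c=proj(ci,lockw(p,[[0,0,50]]))[0].round().astype(int);x0,y0=max(0,c[0]-65),max(0,c[1]-60);print(x0,y0)
cr=im[y0:y0+120,x0:x0+130,::-1]
cv2.imwrite("pics/w2.png",cv2.resize(cr,None,fx=5,fy=5,interpolation=cv2.INTER_CUBIC))
L=[[-28,0,74],[-10,0,74],[-6,0,44],[-1,0,40],[30,0,96],[56,28,40],[56,-28,40],[-56,-28,40],[-56,28,40]]
print(((proj(ci,lockw(p,L))-[x0,y0])*5).round(0).tolist())
E
```

```text
[ 0.47481631 -0.20065637  0.2096364 ] [ 0.60463705  0.11967693 -1.02338898] 9.05
[[-0.5421  0.8403  0.0037]
 [ 0.8403  0.5421 -0.0017]
 [-0.0034  0.0022 -1.    ]]
208 132
[[222.0, 254.0], [294.0, 304.0], [302.0, 277.0], [318.0, 285.0], [465.0, 451.0], [588.0, 328.0], [439.0, 510.0], [51.0, 246.0], [193.0, 43.0]]
```

View pics/w2.png

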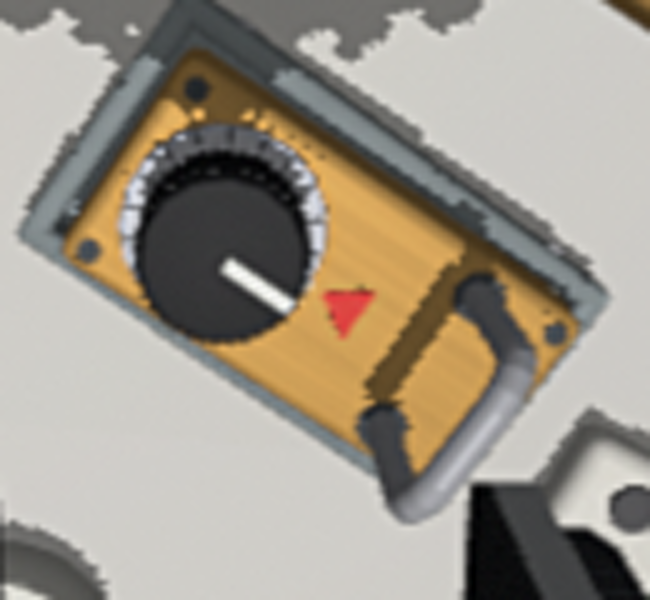

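The pointer tip is at crop (292,306), against a predicted (294,304) for zero, so the dial sits in the zero notch in line with the red arrow. The crown is at (465,440), close to prediction. Moving over the shackle.

Call:
apply_moves --pt "-16.3 23.2 0 0 -0.2" --pt "-16.3 23.2 0 0 -0.2" --pt "0 0 0 8.9 -0.2" --pt "0 0 0 8.9 -0.2" --pt "0 0 0 8.9 -0.2" --pt "0 0 0 8.9 -0.2" --pt "0 0 0 0 -0.2" --pt "0 0 0 0 -0.2" --pt "0 0 0 0 -0.2"

```text
t: 10.22
tool_pos: [0.5304, -0.2025, 0.2071]
tcp_rot: [-0.0, 0.723, 0.69, -0.0]
contact_force: [0.2, 0.3, 0.3]
finger_gap: 0.034
gripper_force: 0.0
```

```bash
python3 - <<'E'
from h import *
import cv2
s=readout.sense();print(s["tool_pos"],s["finger_gap"])
q=s["tcp_rot"];T=R.from_quat([q[1],q[2],q[3],q[0]]);print(T.as_matrix().round(4))
print(T.inv().apply(np.array([.5315,-.2030,.081])-s["tool_pos"])*1000)
ci=vision.camera_info("wrist");im=vision.read_camera("wrist")
p=[.5016,-.2015,-.0481]
L=[[30,-19,92],[30,0,92],[30,19,92],[-28,0,74]]
P=proj(ci,lockw(p,L));print(((P-[150,80])*3).round(0).tolist())
cv2.imwrite("pics/w3.png",cv2.resize(im[80:280,150:400,::-1],None,fx=3,fy=3,interpolation=cv2.INTER_CUBIC))
E
```

```text
[ 0.53036048 -0.20245166  0.2071345 ] 0.034024828115788455
[[ 4.660e-02  9.989e-01 -3.000e-04]
 [ 9.989e-01 -4.660e-02 -0.000e+00]
 [-0.000e+00 -3.000e-04 -1.000e+00]]
[ -0.49024934   1.20011788 126.1341798 ]
[[313.0, 389.0], [313.0, 332.0], [313.0, 273.0], [140.0, 318.0]]
```

View pics/w3.png

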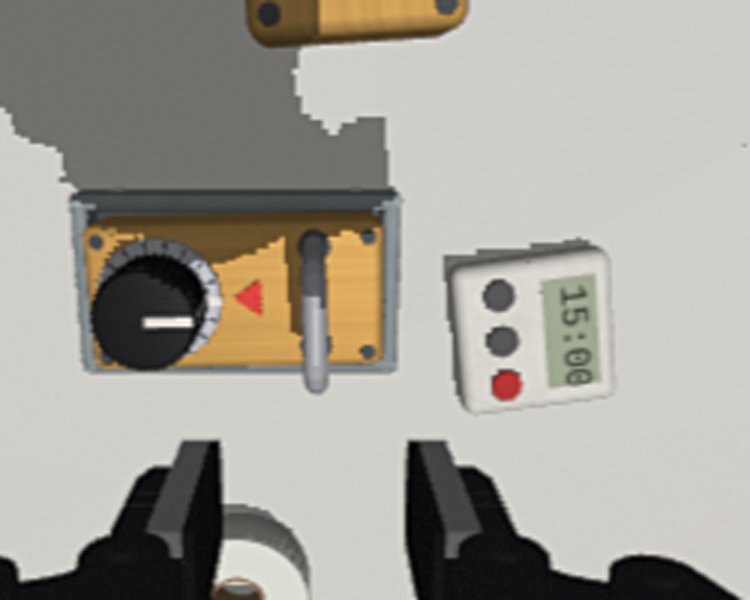

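The bar runs down x≈314 (predicted 313), centred between the fingers and aligned with them. Descending and gripping.

Call:
apply_moves --pt "-0.5 1.2 25 0 -0.2" --pt "0 0 25 0 -0.2" --pt "0 0 25 0 -0.2" --pt "0 0 20 0 -0.2" --pt "0 0 15 0 -0.2" --pt "0 0 10 0 -0.2" --pt "0 0 6 0 -0.2" --pt "0 0 0 0 -0.2" --pt "0 0 0 0 -0.5" --pt "0 0 0 0 -0.8" --pt "0 0 0 0 -1" --pt "0 0 0 0 -1"

```text
t: 11.78
tool_pos: [0.5315, -0.203, 0.0818]
tcp_rot: [0.0, 0.724, 0.69, 0.0]
contact_force: [-3.0, 1.3, 6.1]
finger_gap: 0.0059
gripper_force: 58.7
```

Call:
apply_moves --pt "0 0 -1.5 0 -1" --pt "0 0 -2 0 -1" --pt "0 0 -2 0 -1" --pt "0 0 -1.5 0 -1" --pt "0 0 0 0 -1"

```text
t: 12.4
tool_pos: [0.5315, -0.203, 0.0885]
tcp_rot: [0.0, 0.724, 0.69, -0.0]
contact_force: [-2.0, 0.5, 0.4]
finger_gap: 0.0059
gripper_force: 58.5
```

Call:
apply_moves --pt "0 0 -2 0 -1" --pt "0 0 -2 0 -1" --pt "0 0 -2 0 -1" --pt "0 0 -2 0 -1" --pt "0 0 -1.5 0 -1" --pt "0 0 0 0 -1" --pt "0 0 0 0 -1"

```text
t: 13.28
tool_pos: [0.5316, -0.203, 0.0979]
tcp_rot: [0.0, 0.724, 0.69, -0.0]
contact_force: [-0.7, 0.4, -0.2]
finger_gap: 0.006
gripper_force: 58.6
```

Call:
apply_moves --pt "0 0 -0.6 0 -1" --pt "0 0 -0.5 0 -1" --pt "0 0 0 0 -1" --pt "0 0 0 0 -1"

```text
t: 13.78
tool_pos: [0.5317, -0.203, 0.099]
tcp_rot: [0.0, 0.724, 0.69, -0.0]
contact_force: [-0.6, 1.2, -0.9]
finger_gap: 0.0057
gripper_force: 58.6
```

```bash
python3 - <<'E'
from h import *
import cv2
s=readout.sense();print(s["tool_pos"],s["contact_force"],s["moment"])
im=vision.read_camera("side")[150:240,180:300,::-1]
cv2.imwrite("pics/p1.png",cv2.resize(im,None,fx=5,fy=5,interpolation=cv2.INTER_CUBIC))
E
```

```text
[ 0.53165296 -0.20304286  0.09896801] [-0.6245042   1.15284908 -0.93228927] [ 0.19220891  0.10899041 -0.02401756]
```

View pics/p1.png

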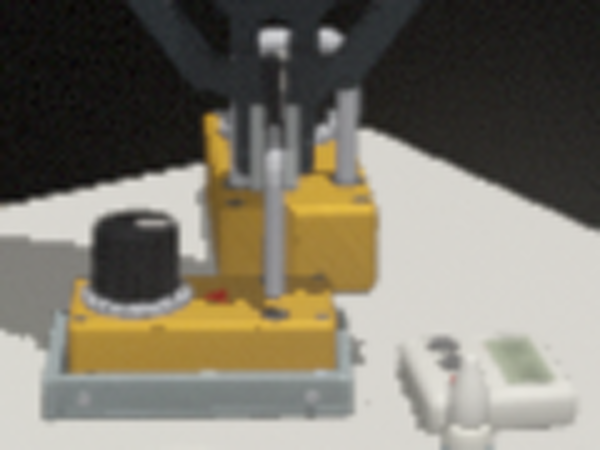

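The lock still sits in the stand (crop (200,345)) while the bar top has risen to (275,150), about 17 mm. Now the last millimetre to the stop, then lift slowly.

Call:
apply_moves --pt "0 0 -0.5 0 -1" --pt "0 0 -0.5 0 -1" --pt "0 0 -0.5 0 -1" --pt "0 0 0 0 -1" --pt "0 0 0 0 -1"

```text
t: 14.45
tool_pos: [0.5316, -0.2031, 0.1003]
tcp_rot: [-0.0, 0.724, 0.69, -0.0]
contact_force: [-1.1, 1.0, -4.2]
finger_gap: 0.006
gripper_force: 58.3
```

Call:
apply_moves --pt "0 0 -1 0 -1" --pt "0 0 -1 0 -1" --pt "0 0 -1 0 -1" --pt "0 0 0 0 -1" --pt "0 0 0 0 -1"

```text
t: 15.08
tool_pos: [0.5316, -0.203, 0.1035]
tcp_rot: [0.0, 0.724, 0.69, -0.0]
contact_force: [-0.2, 0.0, -4.5]
finger_gap: 0.0061
gripper_force: 58.3
```

The full weight (4.4 N) is hanging from the shackle at its stop. Lifting.

Call:
apply_moves --pt "0 0 -2 0 -1" --pt "0 0 -4 0 -1" --pt "0 0 -6 0 -1" --pt "0 0 -8 0 -1" --pt "0 0 -10 0 -1" --pt "0 0 -12 0 -1" --pt "0 0 -14 0 -1" --pt "0 0 -14 0 -1" --pt "0 0 -14 0 -1" --pt "0 0 -14 0 -1" --pt "0 0 -12 0 -1" --pt "0 0 -10 0 -1"

```text
t: 16.58
tool_pos: [0.5317, -0.203, 0.2242]
tcp_rot: [0.0, 0.724, 0.69, 0.0]
contact_force: [-0.0, -0.4, -4.0]
finger_gap: 0.0061
gripper_force: 58.4
```

Call:
apply_moves --pt "0 0 -8 0 -1" --pt "0 0 -6 0 -1" --pt "0 0 -4 0 -1" --pt "0 0 -2 0 -1" --pt "0 0 -1 0 -1" --pt "0 0 0 0 -1" --pt "0 0 0 0 -1" --pt "0 0 0 0 -1" --pt "0 0 0 0 -1" --pt "0 0 0 0 -1"

```text
t: 17.82
tool_pos: [0.5316, -0.203, 0.2444]
tcp_rot: [0.0, 0.724, 0.69, -0.0]
contact_force: [0.3, -0.3, -4.0]
finger_gap: 0.0058
gripper_force: 58.4
```

```bash
python3 - <<'E'
from h import *
import cv2
s=readout.sense();print(s["tool_pos"],s["contact_force"],s["gripper_force"],s["t"])
im=vision.read_camera("side")[90:240,150:320,::-1]
cv2.imwrite("pics/l1.png",cv2.resize(im,None,fx=4,fy=4,interpolation=cv2.INTER_CUBIC))
dz=s["tool_pos"][2]-.1003+.006
print("underside",dz)
sd=vision.camera_info("side");p=[.5016,-.2015,-.0481]
P=lockw(p,[[-56,-28,0],[56,-28,0],[-56,-28,34],[56,-28,34]])+[0,0,dz]
print(((proj(sd,P)-[150,90])*4).round(0).tolist())
E
```

```text
[ 0.53158951 -0.20300621  0.24440961] [ 0.32434385 -0.30613507 -4.00395243] 58.36969267576933 17.825
underside 0.1501096133656362
[[162.0, 292.0], [390.0, 292.0], [159.0, 224.0], [391.0, 225.0]]
```

View pics/l1.png

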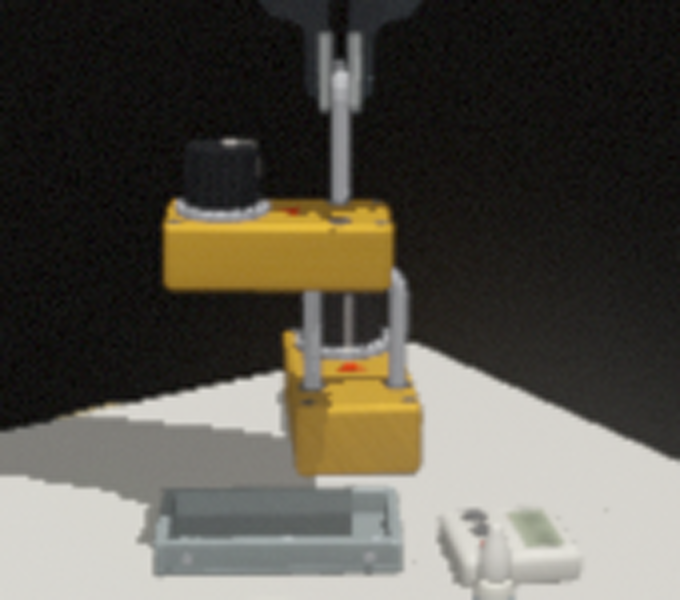

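The lock hangs level: its bottom edge is at (165,289) and (391,290) against a predicted row of 292, so the underside is about 15 cm up. The shackle is fully out. Handing in.

```bash
python3 -c "
from workcell import job
print(job.job_done())"
```

```text
the job is handed in; nothing more can be done
None
```

The small lock's dial was turned 80° to the red arrow and its shackle drawn fully out in the stand; I handed in holding it still and level with its underside about 15 cm above the table, and the timer, label roll and dropper bottle were never approached.

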